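# Transport lock of a slide scanner: feel along the slot for the stage's groove

### The job

Lock the slide scanner's stage for moving: take the red lock pin out of its stand, put it upright into the end of the scanner's top slot that has the white dot, so that it rests on the hidden stage bar, and slide it gently along the slot, without lifting it out, until it drops into the bar's groove. Stop there, press the pin fully home so that its flange sits flat on the slot's frame, and let go. Never lean hard on the pin, as the stage is delicate, and leave the other things on the bench alone.

Things in the scene. Friction and masses are not known exactly. Their poses are not given: they have to be found in the camera images.
- scanner: Benchtop slide scanner, blue below, white above, 250 (x) by 360 (y) by 95 mm tall, fixed to the bench. Origin: centre of its underside; z up, x from front (robot side) to back. The slot in its top lies at x = -45 mm and runs along y from -60 to +60 mm, 13 mm wide, in a grey frame 44 x 150 mm whose top is at z = 97 mm. At the back (x above 62 mm) a cover stands 18 mm above the top.
- slot_start (a point): Middle of the slot's end marked by the white dot, at the height of the frame's top. The slot runs from here along the scanner's +y. Put the pin in with its axis 6 to 20 mm from this end and let it rest on the bar there for half a second before sliding it. More than 30 mm from this end the tip must never be out of the slot close above it (less than 15 mm).
- slot_far (a point): Middle of the slot's other end, 120 mm from slot_start, at the height of the frame's top.
- slot_mid (a point): Middle of the slot, 60 mm from either end, at the height of the frame's top. Under the whole slot, 14 mm below this height and hidden by a black dust brush that gives no resistance, lies the flat, hard, level top of the stage bar, with one groove across it. The stage is braked and does not give. More than 22 N between pin and scanner, in any direction, damages it; 3 to 8 N is right.
- slot_floor (a point): The stage bar's top below the middle of the slot (not the groove). The groove across the bar is 11 mm wide along the slot, 15 mm at its mouth (45 degree bevels, 2 mm high), 11 mm deep. Its centre is 35 to 105 mm from slot_start; where, can only be felt: the load on the pin goes and the pin can sink 9 mm.
- lock_pin: Red lock pin, about 70 g, 62 mm tall, upright in its stand. Origin: centre of its tip; z up. Steel shank 8 mm in diameter, 23 mm long; then a flange 30 mm in diameter, 3 mm thick; then a round red knob 24 mm in diameter, 36 mm tall (26 to 62 mm above the tip). Hold the knob from above, with the fingers' ends just above the flange.
- pin_tip (a point): Centre of the pin's tip (lower end).
- pin_shoulder (a point): Centre of the underside of the pin's flange, 23 mm above the tip. While the tip rides on the bar this is 9 mm above the slot's frame; when home in the groove it lies on the frame. The pin stays in by its weight.
- tool_block: Aluminium stand, 70 x 70 x 60 mm on a black foot of 80 x 80 mm, fixed to the bench, with a hole 11 mm in diameter in the middle of its top in which the lock pin hangs by its flange. Origin: centre of its underside.
- tip_box: Bystander: pipette tip box, magenta with a clear lid, 85 x 120 x 80 mm, loose. Origin: centre of its underside.
- stain_jar: Bystander: amber jar with a white cap, 56 mm in diameter, 75 mm tall, loose. Origin: centre of its underside.
- buffer_jar: Bystander: white jar with a blue cap, 56 mm in diameter, 75 mm tall, loose. Origin: centre of its underside.
Not all that is in view belongs to the job. Several things have the shape of the lock_pin; the one meant has the colours described above.

How it is judged:
On the way, in this order (a step that is already met when the one before it is completed fails the run):
1. the pin stands in the slot within 22 mm of the end with the white dot and rests on the stage bar (x of pin_tip in the frame of scanner between -0.053 and -0.037 m and y of pin_tip in the frame of scanner between -0.062 and -0.038 m and z of pin_tip in the frame of scanner between 0.08 and 0.0875 m and contact force between lock_pin and scanner above 0.3 N), for 0.2 s.
2. the pin has dropped at least 4 mm into the bar's groove (x of pin_tip in the frame of scanner between -0.053 and -0.037 m and y of pin_tip in the frame of scanner between -0.062 and 0.062 m and z of pin_tip in the frame of scanner below 0.079 m), for 0.2 s.
At the end, for the whole second after the job is handed in: The pin stands in the slot, upright within 7 degrees, fully home in the bar's groove with its flange within 2.5 mm of the slot's frame, at rest and released (x of pin_tip in the frame of scanner between -0.053 and -0.037 m and y of pin_tip in the frame of scanner between -0.062 and 0.062 m and z of pin_shoulder in the frame of scanner between 0.094 and 0.0995 m and angle between lock_pin's own z axis and vertical below 0.12 rad and linear speed of lock_pin below 0.02 m/s and contact force between lock_pin and the fingers below 0.1 N); the robot touches nothing.
It fails at once if more than 22 N between the lock pin and the scanner (contact force between lock_pin and scanner above 22 N).
It fails at once if the pin is lifted out of the slot between its ends (more than 30 mm from the end with the dot) (x of pin_tip in the frame of scanner between -0.055 and -0.035 m and y of pin_tip in the frame of scanner between -0.03 and 0.06 m and z of pin_tip in the frame of scanner between 0.094 and 0.11 m).
It fails at once if the robot itself presses on the scanner with more than 8 N (contact force between any of the fingers, the arm and scanner above 8 N).
It fails at once if a bystander is moved by more than 15 mm (distance of any of tip_box, stain_jar, buffer_jar from where it was at the start of the episode above 0.015 m).
It also fails if it takes over 64 s, if anything falls off the work surface, if the arm or the gripper's body presses on something with over 40 N, if the wrist force passes 120 N, or if a joint passes its speed limit or range.

### The arm

A 6-joint arm with a two-finger parallel gripper is mounted at the origin on the work surface. World frame = base frame: x ahead of the robot, y to its left, z up, the work surface at z = 0. Lengths are in m, angles in rad, forces in N, time in s.
With the tool pointing down it reaches from about 0.3 to 0.775 m from the base axis. Payload 14.6 kg.
Tool frame: the origin (TCP) lies at the very end of the fingers, on their centre line; the grasp point (between the pads) lies 19 mm behind it; z points along the fingers, y is the line along which they close (so a half turn about z gives the same grasp; the last joint's range is limited). The gripper opens to 94 mm and grips with 3 to 60 N. Pads are 16 mm wide; open, the fingers measure 119 mm over their backs; the gripper's body (75 mm by 177 mm) begins 78 mm behind the grasp point.
Start: joints at [1.273, 0.3, 1.521, -0, 1.321, -0.067], TCP at [0.126, 0.535, 0.173] pointing down, gripper open.
Joint ranges: [-3.03, 3.03], [-0.79, 2.21], [0.23, 2.52], [-1.04, 4.18], [0, 3.07], [-2.55, 2.55]. Speed limits (rad/s): [2.22, 2.22, 2.57, 3.14, 3.14, 3.14].

### API

Orientations are given as [roll, pitch, yaw] about the fixed x, y, z axes, in that order (R = Rz(yaw) Ry(pitch) Rx(roll)).
In Python, from station import ctrl gives the robot as it stands. The module is installed in compiled form; this text tells all that it offers.
- The arm moves only by the tool play_rows, never from a script. Its argument "commands" is a list of rows, each a list of 7 numbers: the shift along the tool's x, y, z in m, then the turn, a rotation vector about the tool's x, y, z in degrees, then the closure, from -1 (fully open) to 1 (shut). A call has 1 to 20 rows; each row shifts and turns the commanded pose from where the row before left it, along the tool's axes as they then stand; what a row does not reach is not made up. A row lasts 1/12 s, in which the tool goes at most 41.7 mm and 7.16 degrees, less where a joint would pass 70% of its speed; a pose out of reach is approached as far as the arm can. A call is refused whole if a number of a shift passes 0.0417 or a number of a turn 7.16, either way. A call with a gripper value outside its range is refused whole. The fingers move at their own pace and stop on an object; "force" is the grip in N (left out, the last holds). Time passes only in rows, so rows that do not move let the fingers close. It gives the time, the measured TCP pose, the force, the opening and the grip force at its end, in the units of the state.
- ctrl.get_obs(): the state, without advancing time (a new reading comes with each control period).
- ctrl.camera(name): name is "scene" or "top"; returns the picture (420x560x3 uint8, blue, green, red); there is no depth.
- ctrl.camera_model(name): a dict with "fx", "fy", "cx", "cy" (pixels), "distortion" ([k1, k2, p1, p2, k3] as OpenCV has them; the pictures are not rectified), "rvec" (rotation vector, rad) and "tvec" (3), from world to camera coordinates, as OpenCV has them. Camera axes: x right, y down, z forward; pixel columns grow to the right and rows downward; lengths in m; the calibration is good to about 2 mm. A picture is of the moment at which its call begins. camera_model takes no time and is no camera call.
- ctrl.hand_in(): hands the job in; it is judged then, once.
The state is a dict: "time_s": time; "qpos": joint angles; "joint_vel": joint speeds; "tau": joint torques, N m; "ee_pos": TCP position; "eef_rot": TCP orientation; "force": force on the tool from outside, world axes, zero at the start; "moment": the same for the moment, N m; "grip_width": finger opening in m; "grip_force": force on a finger pad.
Only numpy, scipy, OpenCV 4.12 (cv2) and the standard library are available. Lean on these libraries where they do the work, as an engineer would, in place of code of your own. Each camera call takes 0.05 s, during which the arm holds its last target. There are 200 camera calls.

## Working session

There is one attempt and no reset: what is moved stays moved. The work goes in short steps, Python scripts to look and compute and a tool call to move; the robot and the scene stay as the last step left them, time stands still between calls to the robot, and variables do not carry over. Pictures are saved under pics/ and viewed, at most 10 in all, crops included, and the job is handed in when it is done.

Besides the shell and the picture viewer there is one more tool, called as a command line: name --pt "numbers of a row" for each row, then --argument value for the rest. play_rows: Moves the arm, as the interface text tells. Its arguments: {"type":"object","properties":{"commands":{"type":"array","items":{"type":"array","items":{"type":"number"}}},"force":{"type":"number"}},"required":["commands"]}

```bash
mkdir -p pics; python3 - <<'E'
from station import ctrl
import cv2,numpy as np
o=ctrl.get_obs();print({k:np.round(v,3) for k,v in o.items()})
for n in("scene","top"):
    im=ctrl.camera(n);cv2.imwrite(f"pics/{n}0.png",im);print(n,ctrl.camera_model(n))
E
```

```text
{'time_s': np.float64(0.0), 'qpos': array([ 1.273,  0.3  ,  1.522, -0.   ,  1.321, -0.067]), 'joint_vel': array([-0.001, -0.002,  0.001,  0.   ,  0.   ,  0.   ]), 'tau': array([ 2.0000e-03, -5.3181e+01, -3.5274e+01,  7.1000e-02,  2.4000e-02,
       -0.0000e+00]), 'ee_pos': array([0.126, 0.535, 0.172]), 'eef_rot': array([-3.14 , -0.   ,  2.911]), 'force': array([-1.114, -0.877, -0.336]), 'moment': array([-0.034,  0.004,  0.032]), 'grip_force': np.float64(0.0), 'grip_width': np.float64(0.094)}
scene {'fx': 519.7484203224674, 'fy': 519.7484203224674, 'cx': 276.09643257765276, 'cy': 213.81567439090145, 'distortion': array([0.01201708, 0.        , 0.        , 0.        , 0.        ]), 'rvec': array([ 1.51362121,  1.8768619 , -0.9549004 ]), 'tvec': array([ 0.11436406, -0.2572363 ,  1.70934134])}
top {'fx': 438.4783293435456, 'fy': 438.4783293435456, 'cx': 288.7111814209539, 'cy': 206.95754224992527, 'distortion': array([-0.13794274,  0.        ,  0.        ,  0.        ,  0.        ]), 'rvec': array([ 2.19305603, -2.14589496,  0.10591819]), 'tvec': array([0.02196955, 0.56296226, 1.27737787])}
```

View pics/scene0.png

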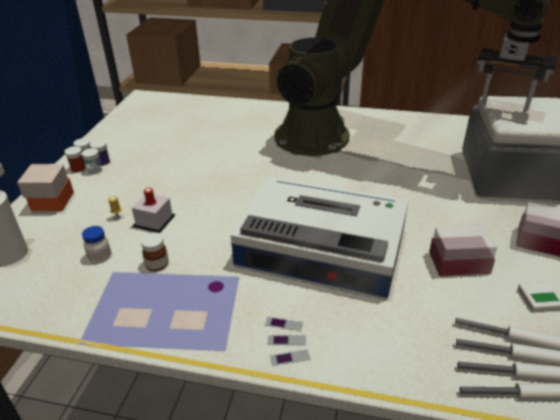

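View pics/top0.png

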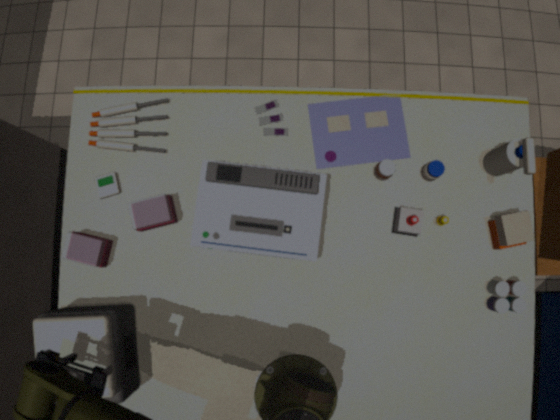

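The scene view shows the red pin in its stand at (150,196) and the slot near (325,204). The top view shows the pin at (412,219), the slot from about (234,224) to (284,228), and the dot end on the right near (288,229). I'll zoom in on both.

```bash
cat > h.py <<'E'
import cv2,numpy as np
from station import ctrl
M={n:ctrl.camera_model(n) for n in("scene","top")}
def ray(n,uv):
    m=M[n];K=np.array([[m['fx'],0,m['cx']],[0,m['fy'],m['cy']],[0,0,1]])
    p=cv2.undistortPoints(np.array([[uv]],float),K,m['distortion'])[0,0]
    R=cv2.Rodrigues(m['rvec'])[0];d=R.T@np.array([*p,1]);return -R.T@m['tvec'],d/np.linalg.norm(d)
def plane(n,uv,z):
    c,d=ray(n,uv);return c+d*(z-c[2])/d[2]
def tri(a,b):
    (c1,d1),(c2,d2)=ray("scene",a),ray("top",b)
    s=np.linalg.lstsq(np.c_[d1,-d2],c2-c1,rcond=None)[0];p,q=c1+s[0]*d1,c2+s[1]*d2
    return (p+q)/2,np.linalg.norm(p-q)
def proj(n,P):
    m=M[n];K=np.array([[m['fx'],0,m['cx']],[0,m['fy'],m['cy']],[0,0,1]])
    return cv2.projectPoints(np.array(P,float).reshape(-1,3),m['rvec'],m['tvec'],K,m['distortion'])[0][:,0]
E
python3 - <<'E'
from h import *
s=cv2.imread("pics/scene0.png");t=cv2.imread("pics/top0.png")
f=lambda i,x,y,w,h:cv2.resize(i[y:y+h,x:x+w],(400,300),interpolation=cv2.INTER_CUBIC)
cv2.imwrite("pics/z.png",np.vstack([np.hstack([f(s,110,175,80,60),f(s,275,180,100,75)]),np.hstack([f(t,380,190,80,60),f(t,220,190,80,60)])]))
for n,i,b in(("scene",s,(110,175,80,60)),("top",t,(380,190,80,60))):
    x,y,w,h=b;c=i[y:y+h,x:x+w].astype(int);m=(c[...,2]>110)&(c[...,1]<80)&(c[...,0]<90)
    k,l,st,ce=cv2.connectedComponentsWithStats(m.astype(np.uint8))
    for j in range(1,k):
        if st[j,4]>5:print(n,st[j]+[x,y,0,0,0],ce[j]+[x,y])
E
```

```text
scene [145 190   8   3  12] [148.83333333 191.5       ]
scene [151 201   5   4   7] [153.42857143 202.85714286]
top [412 216   7   7  23] [415.08695652 218.95652174]
```

View pics/z.png

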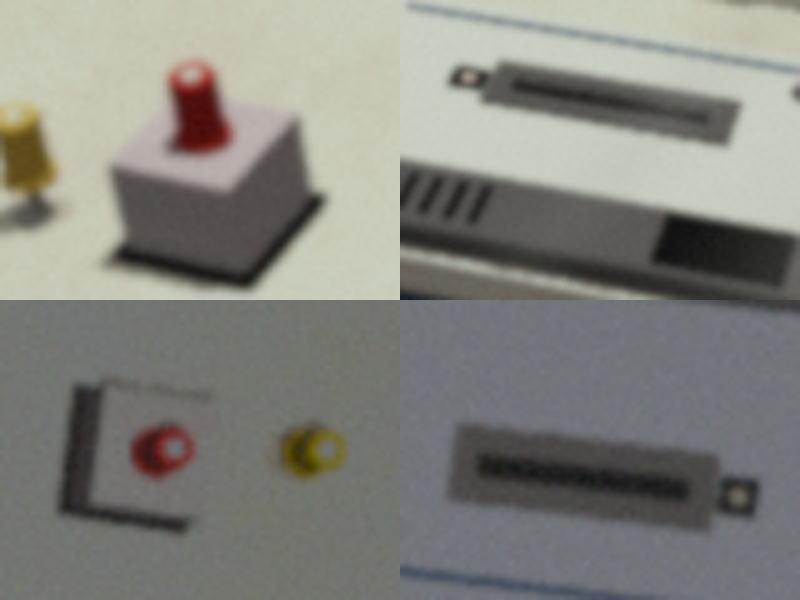

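The crops show the pin cap (white centre) at scene (148.4,189) and top (414.6,219.8). The grey frame's centre is at scene (328,205.5) and top (256.7,225.4), with the dot end on the image's left in scene and right in top.

```bash
python3 - <<'E'
from h import *
np.set_printoptions(precision=4,suppress=True)
s=cv2.imread("pics/scene0.png");t=cv2.imread("pics/top0.png")
print("cap",tri((148.4,189),(414.6,219.8)))
def frame(i,x,y,w,h,th):
    g=cv2.GaussianBlur(cv2.resize(cv2.cvtColor(i[y:y+h,x:x+w],6),None,fx=8,fy=8,interpolation=cv2.INTER_CUBIC),(0,0),3)
    _,m=cv2.threshold(g,th,255,cv2.THRESH_BINARY_INV if th else cv2.THRESH_BINARY_INV+cv2.THRESH_OTSU)
    c=max(cv2.findContours(m,0,2)[0],key=cv2.contourArea)
    # cut the dot's tab off by opening
    mm=cv2.drawContours(np.zeros_like(m),[c],-1,255,-1);mm=cv2.morphologyEx(mm,cv2.MORPH_OPEN,np.ones((60,60),np.uint8))
    c=max(cv2.findContours(mm,0,2)[0],key=cv2.contourArea)
    r=cv2.boxPoints(cv2.minAreaRect(c));M=cv2.moments(c)
    f=lambda p:(np.array(p)+.5)/8-.5+[x,y]
    return f([M['m10']/M['m00'],M['m01']/M['m00']]),f(r),f(cv2.approxPolyDP(c,25,True)[:,0])
cs,rs,qs=frame(s,295,188,70,33,0);ct,rt,qt=frame(t,222,206,68,38,0)
print(cs,qs);print(ct,qt)
print("frame centre",tri(cs,ct),"hand",tri((328,205.5),(256.7,225.4)))
for n,q in(("scene",qs),("top",qt)):print(n,np.array([plane(n,p,.097) for p in q])[:,:2])
for nm,a,b in(("s0",(303.2,201.8),(277.6,227.8)),("far",(352.5,209.5),(235.4,222.6))):
    print(nm,tri(a,b),plane("scene",a,.097),plane("top",b,.097))
# red pixels centroid of the pin in both views
print("dot",tri((275+68/4,180+77/4),(220+338/5,190+196/5)))
print("flange",plane("scene",(150.2,203.4),.063),plane("top",(411,220.4),.063), "cap@z",plane("scene",(148.4,189),.099),plane("top",(414.6,219.8),.099))
# block top corners (crop): scene, top
for q in((110,168),(230,190),(300,118)):print(plane("scene",(110+q[0]/5,175+q[1]/5),.06))
for q in((103,80),(212,97),(197,220),(88,203)):print(plane("top",(380+q[0]/5,190+q[1]/5),.06))
E
```

```text
cap (array([ 0.5264, -0.324 ,  0.0978]), np.float64(0.0007886416565669401))
[326.9496 205.3492] [[295.3125 197.4375]
 [296.5625 205.5625]
 [349.3125 214.9375]
 [357.5625 212.4375]
 [356.4375 204.6875]]
[258.5571 225.4394] [[231.1875 216.4375]
 [231.8125 229.8125]
 [289.4375 233.0625]
 [289.4375 225.1875]
 [281.6875 220.6875]]
frame centre (array([0.5013, 0.1207, 0.0919]), np.float64(0.005564192405861882)) hand (array([0.5015, 0.1246, 0.0922]), np.float64(0.002877890506258199))
scene [[0.4901 0.0443]
 [0.5224 0.0537]
 [0.5349 0.1803]
 [0.5215 0.1979]
 [0.4914 0.1923]]
top [[0.5251 0.1956]
 [0.4874 0.1926]
 [0.482  0.0304]
 [0.5041 0.0308]
 [0.5163 0.0529]]
s0 (array([0.4962, 0.0645, 0.0911]), np.float64(0.0008968454006804781)) [0.5043 0.0664 0.097 ] [0.496  0.0639 0.097 ]
far (array([0.5081, 0.1842, 0.0937]), np.float64(0.0014481226811324142)) [0.5124 0.1852 0.097 ] [0.508  0.1831 0.097 ]
dot (array([0.4928, 0.0362, 0.0924]), np.float64(0.0008737914857369004))
flange [ 0.5392 -0.3194  0.063 ] [ 0.5272 -0.3237  0.063 ] cap@z [ 0.528  -0.3227  0.099 ] [ 0.5264 -0.3241  0.099 ]
[ 0.5652 -0.3574  0.06  ]
[ 0.5706 -0.2906  0.06  ]
[ 0.5058 -0.28    0.06  ]
[ 0.5691 -0.2937  0.06  ]
[ 0.5605 -0.359   0.06  ]
[ 0.488  -0.3496  0.06  ]
[ 0.4968 -0.2846  0.06  ]
```

play_rows --pt "0 0 -0.03 0 0 -3.9 -1" --pt "0 0 0 0 0 -3.9 -1" --pt "-0.04 0 0 0 0 0 -1" --pt "-0.04 -0.02 0 0 0 0 -1" --pt "-0.04 -0.03 0 0 0 0 -1" --pt "-0.04 -0.03 0 0 0 0 -1" --pt "-0.04 -0.03 0 0 0 0 -1" --pt "-0.03 -0.04 0 0 0 0 -1" --pt "-0.03 -0.04 0 0 0 0 -1" --pt "-0.02 -0.04 0 0 0 0 -1" --pt "-0.02 -0.04 0 0 0 0 -1" --pt "0 -0.04 0 0 0 0 -1" --pt "0 -0.04 0 0 0 0 -1" --pt "0 -0.04 0 0 0 0 -0.6" --pt "0 -0.04 0 0 0 0 -0.3" --pt "0 -0.04 0 0 0 0 -0.1" --pt "0 -0.04 0 0 0 0 -0.1" --pt "0 -0.04 0 0 0 0 -0.1" --pt "0 0 0 0 0 0 -0.1" --pt "0 0 0 0 0 0 -0.1" --force 20

```text
time_s: 1.77
ee_pos: [0.3403, -0.0038, 0.2028]
eef_rot: [-3.142, 0.0, 3.042]
force: [0.2, -0.1, 0.3]
grip_width: 0.0524
grip_force: 0.0
```

```bash
cat >> h.py <<'E'
from scipy.spatial.transform import Rotation as Ro
def delta(P):
    o=ctrl.get_obs();R=Ro.from_euler('xyz',o['eef_rot']).as_matrix()
    return (R.T@(np.array(P)-o['ee_pos'])).round(4)
def st():
    o=ctrl.get_obs();print({k:np.round(o[k],4) for k in('time_s','ee_pos','eef_rot','force','grip_width','grip_force')})
E
python3 -c "
from h import *
st();print(delta([.527,-.324,.14]))
print('yellow',plane('top',(380+322/5,190+150/5),.06))"
```

```text
{'time_s': np.float64(1.7667), 'ee_pos': array([ 0.3403, -0.0038,  0.2028]), 'eef_rot': array([-3.1416e+00,  2.0000e-04,  3.0417e+00]), 'force': array([ 0.2219, -0.0898,  0.2772]), 'grip_width': np.float64(0.0524), 'grip_force': np.float64(0.0)}
[-0.2177 -0.3     0.0628]
yellow [ 0.53049465 -0.42556057  0.06      ]
```

play_rows --pt "-0.022 -0.03 0 0 0 0 -0.1" --pt "-0.022 -0.03 0 0 0 0 -0.1" --pt "-0.022 -0.03 0 0 0 0 -0.1" --pt "-0.022 -0.03 0 0 0 0 -0.1" --pt "-0.022 -0.03 0 0 0 0 -0.1" --pt "-0.022 -0.03 0 0 0 0 -0.1" --pt "-0.022 -0.03 0 0 0 0 -0.1" --pt "-0.022 -0.03 0 0 0 0 -0.1" --pt "-0.022 -0.03 0 0 0 0 -0.1" --pt "-0.0197 -0.03 0 0 0 0 -0.1" --pt "0 0 0.03 0 0 0 -0.1" --pt "0 0 0.0328 0 0 0 -0.1" --pt "0 0 0 0 0 0 -0.1" --pt "0 0 0 0 0 0 -0.1"

```text
time_s: 2.93
ee_pos: [0.5292, -0.3194, 0.1389]
eef_rot: [3.14, -0.003, 3.049]
force: [0.1, -0.2, 0.3]
grip_width: 0.052
grip_force: 0.0
```

```bash
python3 - <<'E'
from h import *
st();print(delta([.527,-.324,.0665]))
s=ctrl.camera("scene");t=ctrl.camera("top")
f=lambda i,x,y:cv2.resize(i[y:y+60,x:x+80],(400,300),interpolation=cv2.INTER_CUBIC)
cv2.imwrite("pics/g.png",np.hstack([f(s,110,160),f(t,370,190)]))
e=ctrl.get_obs()['ee_pos'];print(proj("scene",[e]),proj("top",[e]))
E
```

```text
{'time_s': np.float64(2.9333), 'ee_pos': array([ 0.5292, -0.3194,  0.1389]), 'eef_rot': array([ 3.1397e+00, -3.1000e-03,  3.0489e+00]), 'force': array([ 0.1005, -0.2285,  0.2641]), 'grip_width': np.float64(0.052), 'grip_force': np.float64(0.0)}
[ 0.0016 -0.005   0.0724]
[[145.84529838 175.03229081]] [[417.77453718 217.3209807 ]]
```

View pics/g.png

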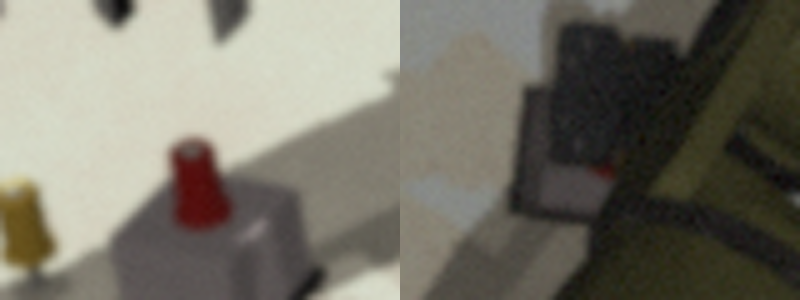

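The scene crop shows the open fingers above the red pin, with tips at about (133.6,165) and (154.4,169). In the top view the gripper body hides them. The tips appear about 8 px higher than the state's projection, so I'll check that.

```bash
python3 - <<'E'
from h import *
np.set_printoptions(precision=1,suppress=True)
o=ctrl.get_obs();e=o['ee_pos'];R=Ro.from_euler('xyz',o['eef_rot']).as_matrix();st()
for l in[(0,-.032,0),(0,.032,0),(.008,-.032,0),(-.008,.032,0)]:print(proj("scene",[e+R@l]))
print('body',proj("top",[e+R@np.array(l) for l in[(.0375,.088,-.097),(-.0375,.088,-.097),(.0375,-.088,-.097),(-.0375,-.088,-.097)]]))
for n in M:
    m=M[n];print(n,(-cv2.Rodrigues(m['rvec'])[0].T@m['tvec']*1000))
c,d=ray("scene",(144.4,167.4));k=np.array([c+d*((x-c[0])/d[0]) for x in(.49,.51,.529)]);print(k*1000)
print(proj("scene",[[.527,-.324,.099],[.527,-.324,.063]]))
s=ctrl.camera("scene");im=cv2.resize(s[110:230,90:250],(800,600),interpolation=cv2.INTER_CUBIC)
cv2.imwrite("pics/g2.png",im)
E
```

```text
{'time_s': np.float64(3.0333), 'ee_pos': array([ 0.5, -0.3,  0.1]), 'eef_rot': array([-3.1,  0. ,  3. ]), 'force': array([-0.5,  0.3,  0.1]), 'grip_width': np.float64(0.0516), 'grip_force': np.float64(0.0)}
[[134.3 173. ]]
[[157.5 177.1]]
[[136.  171.4]]
[[155.9 178.8]]
body [[393.4 225.3]
 [396.1 195.8]
 [461.  233. ]
 [463.2 203.8]]
scene [1503.   243.   826.4]
top [ 432.9   30.5 1326.9]
[[ 490.  -343.5  136.7]
 [ 510.  -331.9  150.3]
 [ 529.  -320.9  163.3]]
[[148.1 188.7]
 [150.5 200.4]]
```

View pics/g2.png

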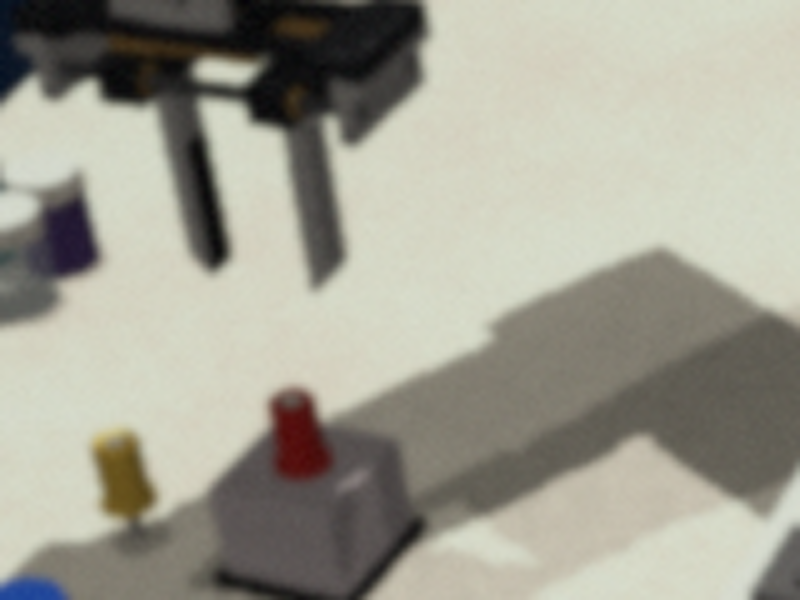

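The finger tips in this crop are at scene pixels (132.6,164) and (153.2,167.4), about 9 px above the prediction, while the pin's own projection fits. I'll check the start picture too. Fingertips there are at about (486,104) and (530,110).

```bash
python3 - <<'E'
from h import *
np.set_printoptions(precision=1,suppress=True)
R=Ro.from_euler('xyz',[-3.14,0,2.911]).as_matrix();e=np.array([.126,.535,.172])
for z in(0,-.03):print(proj("scene",[e+R@np.array([0,y,z]) for y in(-.053,.053)]))
s=cv2.imread("pics/scene0.png");t=ctrl.camera("top")
f=lambda i,x,y:cv2.resize(i[y:y+75,x:x+100],(400,300),interpolation=cv2.INTER_CUBIC)
cv2.imwrite("pics/g3.png",np.hstack([f(s,455,45),f(t,375,175)]))
E
```

```text
[[479.5 115. ]
 [521.  122.1]]
[[481.9 104.8]
 [524.1 111.8]]
```

View pics/g3.png

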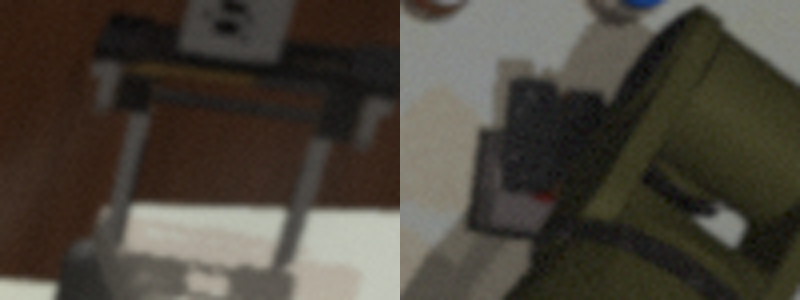

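Even at the start the tips sit about 9 px above the reported TCP, so the visible finger ends look about 25 mm short of it. I'll go down in part and compare against the pin.

play_rows --pt "0.0016 -0.005 0 0 0 0 -0.1" --pt "0 0 0.02 0 0 0 -0.1" --pt "0 0 0.02 0 0 0 -0.1" --pt "0 0 0.02 0 0 0 -0.1" --pt "0 0 0 0 0 0 -0.1" --pt "0 0 0 0 0 0 -0.1" --pt "0 0 0 0 0 0 -0.1"

```text
time_s: 3.72
ee_pos: [0.5274, -0.3267, 0.0818]
eef_rot: [-3.14, 0.002, 3.047]
force: [0.4, 0.3, -0.1]
grip_width: 0.0517
grip_force: 0.0
```

```bash
python3 - <<'E'
from h import *
st()
e=ctrl.get_obs()['ee_pos'];print(proj("scene",[e]))
s=ctrl.camera("scene");cv2.imwrite("pics/s4.png",cv2.resize(s[150:225,100:200],(800,600),interpolation=cv2.INTER_CUBIC))
E
```

```text
{'time_s': np.float64(3.7167), 'ee_pos': array([ 0.5274, -0.3267,  0.0818]), 'eef_rot': array([-3.1405e+00,  1.9000e-03,  3.0469e+00]), 'force': array([ 0.4054,  0.321 , -0.1248]), 'grip_width': np.float64(0.0517), 'grip_force': np.float64(0.0)}
[[148.1528586  194.33328581]]
```

View pics/s4.png

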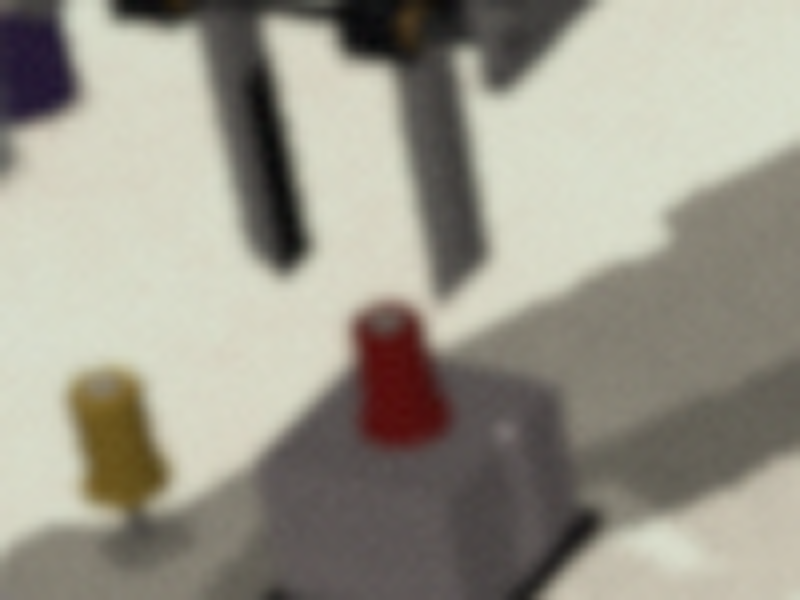

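The fingertips are at (135.4,184) and (155.9,187.1), still above the cap at (148.4,189.7), so they really are higher than reported. I'll go lower and feel with a light closing.

play_rows --pt "0 0.003 0.01 0 0 0 -0.1" --pt "0 0 0.01 0 0 0 -0.1" --pt "0 0 0.005 0 0 0 -0.1" --pt "0 0 0 0 0 0 -0.1" --pt "0 0 0 0 0 0 0.2" --pt "0 0 0 0 0 0 0.6" --pt "0 0 0 0 0 0 0.6" --pt "0 0 0 0 0 0 0.6" --pt "0 0 0 0 0 0 0.6" --force 4

```text
time_s: 4.52
ee_pos: [0.5272, -0.3234, 0.0553]
eef_rot: [-3.141, 0.0, 3.047]
force: [-0.7, -1.1, 0.1]
grip_width: 0.0236
grip_force: 4.0
```

The light grip stopped at 23.6 mm (the knob) with the TCP reported below the flange top, so the true finger ends are about 25 mm above the reported TCP. I'll open slightly and find the flange by touch.

play_rows --pt "0 0 0 0 0 0 0.38" --pt "0 0 0 0 0 0 0.38" --pt "0 0 0 0 0 0 0.38" --pt "0 0 0.003 0 0 0 0.38" --pt "0 0 0.003 0 0 0 0.38" --pt "0 0 0.002 0 0 0 0.38" --pt "0 0 0 0 0 0 0.38"

```text
time_s: 5.1
ee_pos: [0.5268, -0.323, 0.0462]
eef_rot: [3.141, -0.001, 3.047]
force: [-0.1, -0.4, -0.7]
grip_width: 0.0292
grip_force: 0.0
```

play_rows --pt "0 0 0.001 0 0 0 0.38" --pt "0 0 0.001 0 0 0 0.38" --pt "0 0 0.001 0 0 0 0.38" --pt "0 0 0 0 0 0 0.38"

```text
time_s: 5.43
ee_pos: [0.527, -0.3232, 0.0437]
eef_rot: [3.141, -0.0, 3.047]
force: [-0.5, 0.3, -0.1]
grip_width: 0.0293
grip_force: 0.0
```

play_rows --pt "0 0 0.001 0 0 0 0.38" --pt "0 0 0.001 0 0 0 0.38" --pt "0 0 0 0 0 0 0.38"

```text
time_s: 5.68
ee_pos: [0.527, -0.3231, 0.0417]
eef_rot: [3.141, -0.0, 3.047]
force: [0.2, -0.1, 0.2]
grip_width: 0.0291
grip_force: 0.0
```

play_rows --pt "0 0 0.001 0 0 0 0.4" --pt "0 0 0.001 0 0 0 0.4" --pt "0 0 0 0 0 0 0.4"

```text
time_s: 5.93
ee_pos: [0.527, -0.3231, 0.0397]
eef_rot: [3.141, -0.0, 3.047]
force: [0.2, -1.0, 0.2]
grip_width: 0.0278
grip_force: 0.0
```

play_rows --pt "0 0 0.001 0 0 0 0.4" --pt "0 0 0.001 0 0 0 0.4" --pt "0 0 0 0 0 0 0.4"

```text
time_s: 6.18
ee_pos: [0.527, -0.3232, 0.0377]
eef_rot: [3.141, -0.0, 3.047]
force: [-0.3, 1.0, 0.4]
grip_width: 0.0285
grip_force: 0.0
```

play_rows --pt "0 0 0.001 0 0 0 0.4" --pt "0 0 0.001 0 0 0 0.4" --pt "0 0 0 0 0 0 0.4"

```text
time_s: 6.43
ee_pos: [0.527, -0.3231, 0.0357]
eef_rot: [3.141, -0.0, 3.047]
force: [0.6, -0.0, -0.1]
grip_width: 0.0282
grip_force: 0.0
```

play_rows --pt "0 0 0.001 0 0 0 0.42" --pt "0 0 0.001 0 0 0 0.42" --pt "0 0 0 0 0 0 0.42"

```text
time_s: 6.68
ee_pos: [0.527, -0.3231, 0.0337]
eef_rot: [3.141, -0.0, 3.047]
force: [0.4, 0.5, 0.5]
grip_width: 0.0271
grip_force: 0.0
```

```bash
python3 - <<'E'
from h import *
st();s=ctrl.camera("scene");cv2.imwrite("pics/s5.png",cv2.resize(s[165:225,110:190],(800,600),interpolation=cv2.INTER_CUBIC))
E
```

```text
{'time_s': np.float64(6.6833), 'ee_pos': array([ 0.527 , -0.3231,  0.0337]), 'eef_rot': array([ 3.1414e+00, -2.0000e-04,  3.0469e+00]), 'force': array([0.3925, 0.4961, 0.4941]), 'grip_width': np.float64(0.0271), 'grip_force': np.float64(0.0)}
```

View pics/s5.png

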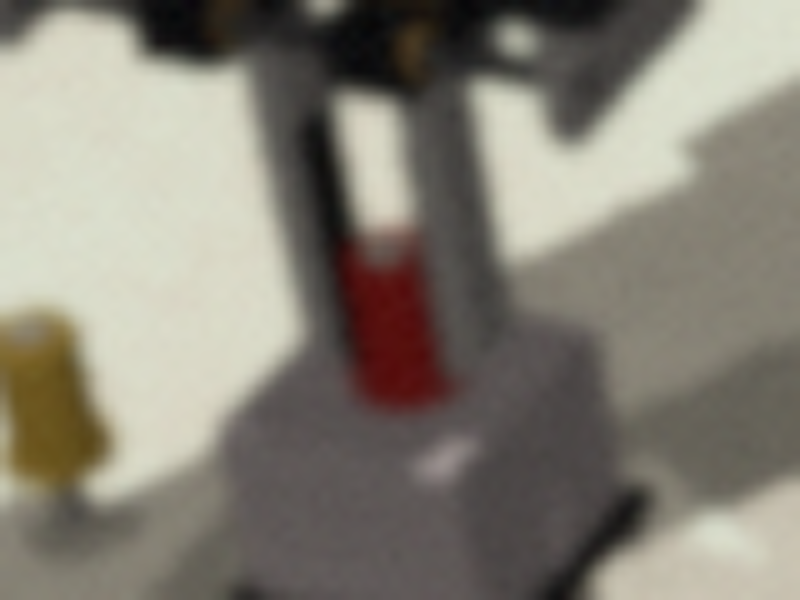

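The fingers stand either side of the knob, centred, with their ends just above the flange near (350,375) and (470,380) in the crop. I'll grip and lift.

play_rows --pt "0 0 0 0 0 0 0.8" --pt "0 0 0 0 0 0 0.8" --pt "0 0 0 0 0 0 0.8" --pt "0 0 0 0 0 0 0.8" --pt "0 0 0 0 0 0 0.8" --pt "0 0 -0.002 0 0 0 0.8" --pt "0 0 -0.01 0 0 0 0.8" --pt "0 0 -0.02 0 0 0 0.8" --pt "0 0 -0.03 0 0 0 0.8" --pt "0 0 -0.03 0 0 0 0.8" --pt "0 0 -0.03 0 0 0 0.8" --pt "0 0 -0.03 0 0 0 0.8" --pt "0 0 0 0 0 0 0.8" --pt "0 0 0 0 0 0 0.8" --force 18

```text
time_s: 7.9
ee_pos: [0.5276, -0.323, 0.1873]
eef_rot: [-3.141, 0.002, 3.047]
force: [-0.2, 0.4, -0.4]
grip_width: 0.0234
grip_force: 18.0
```

```bash
python3 - <<'E'
from h import *
st();print(delta([.499,.080,.16]))
E
```

```text
{'time_s': np.float64(7.9), 'ee_pos': array([ 0.5276, -0.323 ,  0.1873]), 'eef_rot': array([-3.1410e+00,  2.2000e-03,  3.0472e+00]), 'force': array([-0.1665,  0.4428, -0.4006]), 'grip_width': np.float64(0.0234), 'grip_force': np.float64(17.9877)}
[0.0665 0.3986 0.0269]
```

play_rows --pt "0.003 0.02 0 0 0 0 0.8" --pt "0.007 0.037 0 0 0 0 0.8" --pt "0.007 0.037 0 0 0 0 0.8" --pt "0.007 0.037 0 0 0 0 0.8" --pt "0.007 0.037 0 0 0 0 0.8" --pt "0.007 0.037 0 0 0 0 0.8" --pt "0.007 0.037 0 0 0 0 0.8" --pt "0.007 0.037 0 0 0 0 0.8" --pt "0.007 0.037 0 0 0 0 0.8" --pt "0.007 0.037 0 0 0 0 0.8" --pt "0.002 0.037 0 0 0 0 0.8" --pt "0 0.006 0 0 0 0 0.8" --pt "0 0 0.03 0 0 0 0.8" --pt "0 0 0.03 0 0 0 0.8" --pt "0 0 0.01 0 0 0 0.8" --pt "0 0 0 0 0 0 0.8" --pt "0 0 0 0 0 0 0.8"

```text
time_s: 9.32
ee_pos: [0.4968, 0.0772, 0.1161]
eef_rot: [-3.142, -0.001, 3.047]
force: [1.2, -0.2, -0.1]
grip_width: 0.0238
grip_force: 18.0
```

```bash
python3 - <<'E'
from h import *
st();print(delta([.4975,.0775,.117]))
s=ctrl.camera("scene");t=ctrl.camera("top")
cv2.imwrite("pics/sa.png",s);cv2.imwrite("pics/ta.png",t)
f=lambda i,x,y:cv2.resize(i[y:y+75,x:x+50],(400,600),interpolation=cv2.INTER_CUBIC)
cv2.imwrite("pics/s6.png",np.hstack([f(s,280,150),f(t,250,185)]))
e=ctrl.get_obs()['ee_pos']
print(proj("scene",[e+[0,0,.0033],e+[0,0,.0263]]),proj("scene",[[.4975,.0775,.097]]))
E
```

```text
{'time_s': np.float64(9.3167), 'ee_pos': array([0.4968, 0.0772, 0.1161]), 'eef_rot': array([-3.1415e+00, -1.1000e-03,  3.0465e+00]), 'force': array([ 1.2253, -0.1815, -0.0912]), 'grip_width': np.float64(0.0238), 'grip_force': np.float64(17.9878)}
[-0.0007  0.0003 -0.0009]
[[308.3411921  192.62316897]
 [308.50049724 184.57661603]] [[308.26364473 200.70514122]]
```

View pics/s6.png

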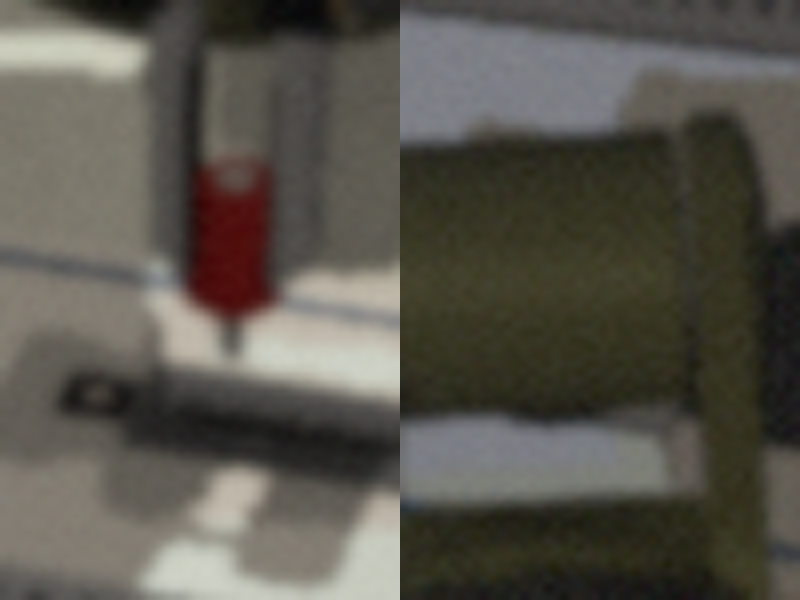

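The scene crop shows the pin hanging upright, with its tip at about (309,194) against a predicted (308.3,192.6). The dot is at (292,199) and the slot's dark line starts near (303,201.7). The arm covers the slot in the top view. Next I'll work out the scene bias here.

```bash
python3 - <<'E'
from h import *
np.set_printoptions(precision=4,suppress=True)
e=ctrl.get_obs()['ee_pos']
print("cap pred",proj("scene",[e+[0,0,.0653]]),"seen 309.4 172.3; flange under pred",proj("scene",[e+[0,0,.0263]]))
b=np.array([.8,1.2])
for a in((303.2,201.8),(352.5,209.5)):print(plane("scene",np.array(a)-b,.097))
# slot line minima along columns in the clear first picture
g=cv2.GaussianBlur(cv2.cvtColor(cv2.imread("pics/scene0.png"),6).astype(float),(0,0),.7)
for u in range(306,352,5):
    c=g[199:213,u];w=np.clip(95-c,0,None) if 0 else np.clip(np.median(c)-8-c,0,None);print(u,(w*np.arange(199,213)).sum()/w.sum(),end=' ')
print()
g=cv2.GaussianBlur(cv2.cvtColor(cv2.imread("pics/top0.png"),6).astype(float),(0,0),.7)
for u in range(238,277,5):
    c=g[216:236,u];v=np.arange(216,236);k=np.argmin(c);k0=slice(max(k-3,0),k+4);w=np.clip(c[k0].max()-c[k0],0,None);vv=(w*v[k0]).sum()/w.sum();print(u,vv,plane("top",(u,vv),.097)[:2])
E
```

```text
cap pred [[308.7795 170.5062]] seen 309.4 172.3; flange under pred [[308.5005 184.5766]]
[0.4998 0.0636 0.097 ]
[0.508  0.1829 0.097 ]
306 201.27662373943195 311 202.06931293816248 316 202.99617929152274 321 203.80664607937263 326 204.6920178648167 331 205.57664645591734 336 206.26824421394954 341 207.36674001173236 346 208.45140846475323 351 209.31501812063124 
238 222.85975829327845 [0.5074 0.1757]
243 223.45960803504718 [0.506  0.1616]
248 224.15970896274666 [0.5044 0.1474]
253 224.58053250926798 [0.5035 0.1333]
258 225.4417392278469 [0.5014 0.1191]
263 225.90498610266326 [0.5004 0.105 ]
268 226.50030675332184 [0.4991 0.0909]
273 227.2341871628462 [0.4973 0.0769]
```

Both views agree on the slot within about 1 mm, so I'll lower the pin here.

play_rows --pt "0 0 0.008 0 0 0 0.8" --pt "0 0 0.006 0 0 0 0.8" --pt "0 0 0.001 0 0 0 0.8" --pt "0 0 0.001 0 0 0 0.8" --pt "0 0 0 0 0 0 0.8" --force 12

```text
time_s: 9.83
ee_pos: [0.4968, 0.0774, 0.0999]
eef_rot: [-3.142, -0.0, 3.047]
force: [0.6, 0.0, 0.1]
grip_width: 0.0243
grip_force: 12.0
```

play_rows --pt "0 0 0.001 0 0 0 0.8" --pt "0 0 0.001 0 0 0 0.8" --pt "0 0 0.001 0 0 0 0.8" --pt "0 0 0 0 0 0 0.8"

```text
time_s: 10.17
ee_pos: [0.4968, 0.0775, 0.0968]
eef_rot: [-3.142, -0.0, 3.047]
force: [0.5, 1.0, -0.8]
grip_width: 0.0238
grip_force: 12.0
```

play_rows --pt "0 0 0.001 0 0 0 0.8" --pt "0 0 0.001 0 0 0 0.8" --pt "0 0 0 0 0 0 0.8"

```text
time_s: 10.42
ee_pos: [0.4967, 0.0774, 0.0948]
eef_rot: [-3.142, -0.0, 3.047]
force: [-1.1, -0.1, -1.0]
grip_width: 0.0236
grip_force: 12.0
```

play_rows --pt "0 0 0.001 0 0 0 0.8" --pt "0 0 0.001 0 0 0 0.8" --pt "0 0 0 0 0 0 0.8"

```text
time_s: 10.67
ee_pos: [0.4967, 0.0775, 0.0927]
eef_rot: [-3.142, -0.0, 3.047]
force: [-0.7, -0.7, -0.5]
grip_width: 0.024
grip_force: 12.0
```

play_rows --pt "0 0 0.001 0 0 0 0.8" --pt "0 0 0.001 0 0 0 0.8" --pt "0 0 0 0 0 0 0.8"

```text
time_s: 10.92
ee_pos: [0.4967, 0.0774, 0.0907]
eef_rot: [-3.142, -0.0, 3.047]
force: [0.6, -0.3, -0.7]
grip_width: 0.0236
grip_force: 12.0
```

play_rows --pt "0 0 0.001 0 0 0 0.8" --pt "0 0 0.001 0 0 0 0.8" --pt "0 0 0 0 0 0 0.8"

```text
time_s: 11.17
ee_pos: [0.4967, 0.0775, 0.0887]
eef_rot: [-3.142, -0.0, 3.047]
force: [0.7, -0.1, -1.2]
grip_width: 0.0235
grip_force: 12.0
```

play_rows --pt "0 0 0.001 0 0 0 0.8" --pt "0 0 0 0 0 0 0.8"

```text
time_s: 11.33
ee_pos: [0.4967, 0.0775, 0.0878]
eef_rot: [-3.142, -0.0, 3.047]
force: [0.1, -0.4, -0.3]
grip_width: 0.0233
grip_force: 12.0
```

play_rows --pt "0 0 0.001 0 0 0 0.8" --pt "0 0 0.001 0 0 0 0.8" --pt "0 0 0 0 0 0 0.8"

```text
time_s: 11.58
ee_pos: [0.4967, 0.0775, 0.0857]
eef_rot: [-3.142, -0.0, 3.047]
force: [0.0, -0.5, -1.3]
grip_width: 0.024
grip_force: 12.0
```

play_rows --pt "0 0 0.001 0 0 0 0.8" --pt "0 0 0.001 0 0 0 0.8" --pt "0 0 0 0 0 0 0.8"

```text
time_s: 11.83
ee_pos: [0.4967, 0.0774, 0.0837]
eef_rot: [-3.142, -0.0, 3.047]
force: [0.2, -0.3, -1.2]
grip_width: 0.0239
grip_force: 12.0
```

play_rows --pt "0 0 0.001 0 0 0 0.8" --pt "0 0 0.001 0 0 0 0.8" --pt "0 0 0 0 0 0 0.8"

```text
time_s: 12.08
ee_pos: [0.4967, 0.0774, 0.0817]
eef_rot: [-3.142, -0.0, 3.047]
force: [-0.1, -0.5, -1.2]
grip_width: 0.0237
grip_force: 12.0
```

play_rows --pt "0 0 0.001 0 0 0 0.8" --pt "0 0 0 0 0 0 0.8"

```text
time_s: 12.25
ee_pos: [0.4968, 0.0775, 0.0808]
eef_rot: [-3.142, -0.0, 3.047]
force: [0.2, -0.7, -1.8]
grip_width: 0.0238
grip_force: 12.0
```

play_rows --pt "0 0 0.0005 0 0 0 0.8" --pt "0 0 0 0 0 0 0.8"

```text
time_s: 12.42
ee_pos: [0.4968, 0.0774, 0.0804]
eef_rot: [-3.142, -0.0, 3.047]
force: [0.2, 0.5, -0.1]
grip_width: 0.0236
grip_force: 12.0
```

play_rows --pt "0 0 0.0005 0 0 0 0.8" --pt "0 0 0 0 0 0 0.8"

```text
time_s: 12.58
ee_pos: [0.4969, 0.0775, 0.0799]
eef_rot: [3.142, 0.0, 3.047]
force: [-0.8, 0.5, -0.9]
grip_width: 0.0236
grip_force: 12.0
```

play_rows --pt "0 0 0.0005 0 0 0 0.8" --pt "0 0 0 0 0 0 0.8"

```text
time_s: 12.75
ee_pos: [0.497, 0.0775, 0.0798]
eef_rot: [3.142, 0.0, 3.047]
force: [-0.7, -0.7, 3.6]
grip_width: 0.0236
grip_force: 12.0
```

play_rows --pt "0 0 0.0005 0 0 0 0.8" --pt "0 0 0 0 0 0 0.8"

```text
time_s: 12.92
ee_pos: [0.4972, 0.0774, 0.0796]
eef_rot: [3.141, 0.001, 3.047]
force: [-2.0, -0.9, 8.0]
grip_width: 0.0235
grip_force: 12.0
```

Contact at reported z 0.0798, exactly where the bar was expected. I'll ease the load to about 5 N and rest there.

play_rows --pt "0 0 -0.0003 0 0 0 0.8" --pt "0 0 0 0 0 0 0.8" --pt "0 0 0 0 0 0 0.8" --pt "0 0 0 0 0 0 0.8" --pt "0 0 0 0 0 0 0.8" --pt "0 0 0 0 0 0 0.8" --pt "0 0 0 0 0 0 0.8" --pt "0 0 0 0 0 0 0.8"

```text
time_s: 13.58
ee_pos: [0.4971, 0.0774, 0.0797]
eef_rot: [3.142, 0.001, 3.047]
force: [-0.7, -0.2, 6.2]
grip_width: 0.0238
grip_force: 12.0
```

play_rows --pt "0 0.001 0 0 0 0 0.8" --pt "0 0.001 0 0 0 0 0.8" --pt "0 0.001 0 0 0 0 0.8" --pt "0 0.001 0 0 0 0 0.8"

```text
time_s: 13.92
ee_pos: [0.4976, 0.081, 0.0797]
eef_rot: [-3.141, 0.001, 3.047]
force: [-0.8, -4.6, 6.2]
grip_width: 0.0238
grip_force: 12.0
```

play_rows --pt "0 0.001 0 0 0 0 0.8" --pt "0 0.001 0 0 0 0 0.8" --pt "0 0.001 0 0 0 0 0.8" --pt "0 0.001 0 0 0 0 0.8" --pt "0 0.001 0 0 0 0 0.8" --pt "0 0.001 0 0 0 0 0.8"

```text
time_s: 14.42
ee_pos: [0.4982, 0.0869, 0.0797]
eef_rot: [-3.141, 0.001, 3.047]
force: [0.1, -3.6, 5.9]
grip_width: 0.0239
grip_force: 12.0
```

play_rows --pt "0 0.001 0 0 0 0 0.8" --pt "0 0.001 0 0 0 0 0.8" --pt "0 0.001 0 0 0 0 0.8" --pt "0 0.001 0 0 0 0 0.8"

```text
time_s: 14.75
ee_pos: [0.4986, 0.0909, 0.0797]
eef_rot: [-3.141, 0.001, 3.047]
force: [0.2, -4.2, 5.3]
grip_width: 0.0234
grip_force: 12.0
```

play_rows --pt "0 0.001 0 0 0 0 0.8" --pt "0 0.001 0 0 0 0 0.8" --pt "0 0.001 0 0 0 0 0.8"

```text
time_s: 15.0
ee_pos: [0.4988, 0.0939, 0.0797]
eef_rot: [-3.141, 0.001, 3.047]
force: [0.1, -3.9, 6.4]
grip_width: 0.0237
grip_force: 12.0
```

Steady load of about 6 N. I'll carry on in short calls.

play_rows --pt "0 0.001 0 0 0 0 0.8" --pt "0 0.001 0 0 0 0 0.8" --pt "0 0.001 0 0 0 0 0.8"

```text
time_s: 15.25
ee_pos: [0.4991, 0.0969, 0.0797]
eef_rot: [-3.141, 0.001, 3.047]
force: [-0.9, -3.5, 5.9]
grip_width: 0.0236
grip_force: 12.0
```

play_rows --pt "0 0.001 0 0 0 0 0.8" --pt "0 0.001 0 0 0 0 0.8" --pt "0 0.001 0 0 0 0 0.8"

```text
time_s: 15.5
ee_pos: [0.4994, 0.0999, 0.0797]
eef_rot: [-3.141, 0.001, 3.047]
force: [-0.5, -5.1, 5.3]
grip_width: 0.0237
grip_force: 12.0
```

play_rows --pt "0 0.001 0 0 0 0 0.8" --pt "0 0.001 0 0 0 0 0.8"

```text
time_s: 15.67
ee_pos: [0.4996, 0.1019, 0.0797]
eef_rot: [-3.141, 0.001, 3.047]
force: [-0.8, -4.0, 6.1]
grip_width: 0.0242
grip_force: 12.0
```

play_rows --pt "0 0.001 0 0 0 0 0.8" --pt "0 0.001 0 0 0 0 0.8" --pt "0 0.001 0 0 0 0 0.8"

```text
time_s: 15.92
ee_pos: [0.4999, 0.1048, 0.0797]
eef_rot: [-3.141, 0.001, 3.047]
force: [0.3, -4.5, 6.4]
grip_width: 0.0237
grip_force: 12.0
```

play_rows --pt "0 0.001 0 0 0 0 0.8" --pt "0 0.001 0 0 0 0 0.8" --pt "0 0.001 0 0 0 0 0.8"

```text
time_s: 16.17
ee_pos: [0.5002, 0.1079, 0.0797]
eef_rot: [-3.141, 0.001, 3.047]
force: [-0.4, -4.2, 5.7]
grip_width: 0.0237
grip_force: 12.0
```

play_rows --pt "0 0.001 0 0 0 0 0.8" --pt "0 0.001 0 0 0 0 0.8" --pt "0 0.001 0 0 0 0 0.8"

```text
time_s: 16.42
ee_pos: [0.5004, 0.1108, 0.0797]
eef_rot: [-3.141, 0.001, 3.047]
force: [-0.3, -3.9, 6.1]
grip_width: 0.0236
grip_force: 12.0
```

play_rows --pt "0 0.001 0 0 0 0 0.8" --pt "0 0.001 0 0 0 0 0.8" --pt "0 0.001 0 0 0 0 0.8"

```text
time_s: 16.67
ee_pos: [0.5007, 0.1138, 0.0797]
eef_rot: [-3.141, 0.001, 3.047]
force: [0.1, -4.1, 5.6]
grip_width: 0.0237
grip_force: 12.0
```

play_rows --pt "0 0.001 0 0 0 0 0.8" --pt "0 0.001 0 0 0 0 0.8"

```text
time_s: 16.83
ee_pos: [0.5009, 0.1158, 0.0797]
eef_rot: [-3.141, 0.001, 3.047]
force: [-1.1, -4.2, 5.6]
grip_width: 0.0236
grip_force: 12.0
```

play_rows --pt "0 0.001 0 0 0 0 0.8" --pt "0 0.001 0 0 0 0 0.8" --pt "0 0.001 0 0 0 0 0.8"

```text
time_s: 17.08
ee_pos: [0.5012, 0.1188, 0.0797]
eef_rot: [-3.141, 0.001, 3.047]
force: [0.1, -4.5, 6.0]
grip_width: 0.024
grip_force: 12.0
```

play_rows --pt "0 0.001 0 0 0 0 0.8" --pt "0 0.001 0 0 0 0 0.8" --pt "0 0.001 0 0 0 0 0.8"

```text
time_s: 17.33
ee_pos: [0.5015, 0.1218, 0.0797]
eef_rot: [-3.141, 0.001, 3.047]
force: [-0.4, -4.3, 6.7]
grip_width: 0.0237
grip_force: 12.0
```

play_rows --pt "0 0.001 0 0 0 0 0.8" --pt "0 0.001 0 0 0 0 0.8"

```text
time_s: 17.5
ee_pos: [0.5017, 0.1238, 0.0797]
eef_rot: [-3.141, 0.001, 3.047]
force: [-0.6, -4.0, 5.8]
grip_width: 0.0236
grip_force: 12.0
```

play_rows --pt "0 0.001 0 0 0 0 0.8" --pt "0 0.001 0 0 0 0 0.8" --pt "0 0.001 0 0 0 0 0.8"

```text
time_s: 17.75
ee_pos: [0.5019, 0.1268, 0.0796]
eef_rot: [-3.141, 0.001, 3.047]
force: [-0.3, -2.5, 4.4]
grip_width: 0.0242
grip_force: 12.0
```

play_rows --pt "0 0.001 0 0 0 0 0.8" --pt "0 0.001 0 0 0 0 0.8" --pt "0 0.001 0 0 0 0 0.8"

```text
time_s: 18.0
ee_pos: [0.5017, 0.1304, 0.0791]
eef_rot: [3.141, -0.0, 3.047]
force: [-0.1, 1.3, -1.2]
grip_width: 0.024
grip_force: 12.0
```

play_rows --pt "0 0.001 0 0 0 0 0.8" --pt "0 0.001 0 0 0 0 0.8"

```text
time_s: 18.17
ee_pos: [0.5017, 0.1324, 0.0789]
eef_rot: [3.142, -0.001, 3.047]
force: [-0.1, -0.2, -0.5]
grip_width: 0.0238
grip_force: 12.0
```

The load vanished between y 0.127 and 0.130, so the groove's centre is near 0.131. I'll step back 1 mm and sink gently.

play_rows --pt "0 -0.001 0 0 0 0 0.8" --pt "0 0 0.001 0 0 0 0.8" --pt "0 0 0 0 0 0 0.8"

```text
time_s: 18.42
ee_pos: [0.5018, 0.1312, 0.078]
eef_rot: [-3.142, -0.0, 3.047]
force: [-0.2, -0.2, -1.3]
grip_width: 0.0235
grip_force: 12.0
```

play_rows --pt "0 0 0.0005 0 0 0 0.8" --pt "0 0 0.0005 0 0 0 0.8" --pt "0 0 0 0 0 0 0.8"

```text
time_s: 18.67
ee_pos: [0.5021, 0.1313, 0.0774]
eef_rot: [3.141, 0.0, 3.047]
force: [-0.6, 1.7, 2.7]
grip_width: 0.0232
grip_force: 12.0
```

play_rows --pt "0 0 0.0005 0 0 0 0.8" --pt "0 0 0 0 0 0 0.8"

```text
time_s: 18.83
ee_pos: [0.5022, 0.1314, 0.077]
eef_rot: [3.141, 0.001, 3.047]
force: [0.2, 1.2, 4.5]
grip_width: 0.0237
grip_force: 12.0
```

The bevel pushes toward +y, so I'll shift slightly that way and continue.

play_rows --pt "0 0.0005 0 0 0 0 0.8" --pt "0 0.0005 0 0 0 0 0.8" --pt "0 0 0 0 0 0 0.8"

```text
time_s: 19.08
ee_pos: [0.5019, 0.1322, 0.0765]
eef_rot: [-3.141, -0.0, 3.047]
force: [-0.0, -0.1, 1.1]
grip_width: 0.0236
grip_force: 12.0
```

play_rows --pt "0 0.0005 0 0 0 0 0.8" --pt "0 0 0.0005 0 0 0 0.8" --pt "0 0 0 0 0 0 0.8"

```text
time_s: 19.33
ee_pos: [0.5019, 0.1327, 0.076]
eef_rot: [-3.141, -0.001, 3.047]
force: [-0.2, 1.1, -0.8]
grip_width: 0.0234
grip_force: 12.0
```

play_rows --pt "0 0 0.0005 0 0 0 0.8" --pt "0 0 0.0005 0 0 0 0.8" --pt "0 0 0 0 0 0 0.8"

```text
time_s: 19.58
ee_pos: [0.502, 0.1327, 0.0751]
eef_rot: [-3.142, -0.0, 3.047]
force: [-0.6, -0.1, -1.2]
grip_width: 0.0236
grip_force: 12.0
```

play_rows --pt "0 0 0.0005 0 0 0 0.8" --pt "0 0 0.0005 0 0 0 0.8" --pt "0 0 0.0005 0 0 0 0.8" --pt "0 0 0 0 0 0 0.8"

```text
time_s: 19.92
ee_pos: [0.502, 0.1327, 0.0736]
eef_rot: [3.142, -0.0, 3.047]
force: [0.1, 0.8, -1.4]
grip_width: 0.024
grip_force: 12.0
```

play_rows --pt "0 0 0.0005 0 0 0 0.8" --pt "0 0 0.0005 0 0 0 0.8" --pt "0 0 0.0005 0 0 0 0.8" --pt "0 0 0 0 0 0 0.8"

```text
time_s: 20.25
ee_pos: [0.5021, 0.1327, 0.0722]
eef_rot: [3.142, -0.0, 3.047]
force: [-0.4, 0.8, -1.1]
grip_width: 0.024
grip_force: 12.0
```

play_rows --pt "0 0 0.0005 0 0 0 0.8" --pt "0 0 0.0005 0 0 0 0.8" --pt "0 0 0 0 0 0 0.8"

```text
time_s: 20.5
ee_pos: [0.502, 0.1327, 0.0712]
eef_rot: [3.142, -0.0, 3.047]
force: [0.3, 1.9, -0.9]
grip_width: 0.0237
grip_force: 12.0
```

play_rows --pt "0 0 0.0005 0 0 0 0.8" --pt "0 0 0 0 0 0 0.8"

```text
time_s: 20.67
ee_pos: [0.5021, 0.1327, 0.0709]
eef_rot: [3.142, 0.0, 3.047]
force: [-0.1, -0.6, 2.6]
grip_width: 0.024
grip_force: 12.0
```

play_rows --pt "0 0 0.0004 0 0 0 0.8" --pt "0 0 0 0 0 0 0.8"

```text
time_s: 20.83
ee_pos: [0.5022, 0.1327, 0.0709]
eef_rot: [3.142, 0.0, 3.047]
force: [-2.4, -1.0, 7.1]
grip_width: 0.0234
grip_force: 12.0
```

play_rows --pt "0 0 0.0003 0 0 0 0.8" --pt "0 0 0 0 0 0 0.8"

```text
time_s: 21.0
ee_pos: [0.5022, 0.1327, 0.0708]
eef_rot: [3.142, 0.001, 3.047]
force: [-3.4, -0.4, 10.1]
grip_width: 0.0235
grip_force: 12.0
```

The flange is seated, at 9 mm below riding height. I'll ease off, open partly and rise.

play_rows --pt "0 0 -0.0006 0 0 0 0.8" --pt "0 0 0 0 0 0 0.45" --pt "0 0 0 0 0 0 0.3" --pt "0 0 0 0 0 0 0.1" --pt "0 0 0 0 0 0 -0.1" --pt "0 0 0 0 0 0 -0.1" --pt "0 0 0 0 0 0 -0.1"

```text
time_s: 21.58
ee_pos: [0.5021, 0.1327, 0.0706]
eef_rot: [-3.142, -0.0, 3.047]
force: [-0.4, 0.3, 0.6]
grip_width: 0.051
grip_force: 0.0
```

play_rows --pt "0 0 -0.005 0 0 0 -0.1" --pt "0 0 -0.015 0 0 0 -0.1" --pt "0 0 -0.03 0 0 0 -0.1" --pt "0 0 -0.03 0 0 0 -0.1" --pt "0 0 -0.03 0 0 0 -0.1" --pt "0.03 0 -0.03 0 0 0 -0.1" --pt "0.03 0 0 0 0 0 -0.1" --pt "0 0 0 0 0 0 -0.1" --pt "0 0 0 0 0 0 -0.1" --pt "0 0 0 0 0 0 -0.1"

```text
time_s: 22.42
ee_pos: [0.4432, 0.1383, 0.2103]
eef_rot: [3.142, 0.0, 3.047]
force: [0.1, 0.0, 0.5]
grip_width: 0.0518
grip_force: 0.0
```

```bash
python3 - <<'E'
from h import *
st();s=ctrl.camera("scene");cv2.imwrite("pics/f.png",cv2.resize(s[160:250,270:390],(800,600),interpolation=cv2.INTER_CUBIC))
E
```

```text
{'time_s': np.float64(22.4167), 'ee_pos': array([0.4432, 0.1383, 0.2103]), 'eef_rot': array([3.1415e+00, 4.0000e-04, 3.0471e+00]), 'force': array([0.0963, 0.018 , 0.4668]), 'grip_width': np.float64(0.0518), 'grip_force': np.float64(0.0)}
```

View pics/f.png

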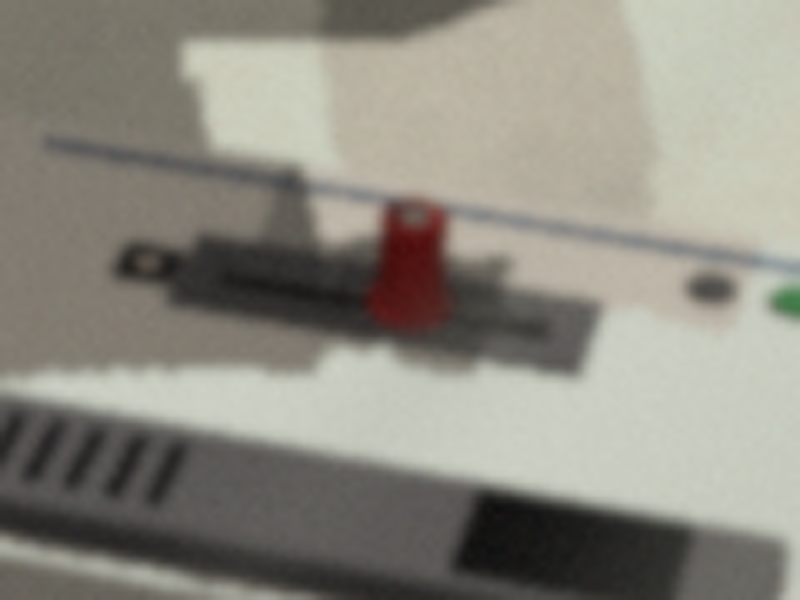

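The pin stands upright with its flange flat on the frame at crop (410,305), and the gripper is clear.

```bash
python3 -c "
from station import ctrl
print(ctrl.hand_in())"
```

```text
the job is handed in; nothing more can be done
None
```

The lock pin is seated in the stage bar's groove with its flange on the slot's frame, released, and the job is handed in at about 22 s; the highest wrist force I read was about 10 N, and the hand-in gave no verdict.

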